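# Hook the feeder dish onto the slate's anti-tip post

### The job

Take the teal feeder dish with the open C-shaped clip and slide it sideways under the brass knob so that the steel post on the slate tile passes through the gap and sits well inside the C. Leave the dish released and resting flat on the slate, lying lengthways along the bare part of the tile. Do not disturb the yellow dish with the closed ring.

Things in the scene. Friction and masses are not known exactly. Their poses are not given: they have to be found in the camera images.
- open_dish_centre (a point): Centre, half-way up, of the teal open plastic dish to be moved: 80 mm long (x), 46 wide (y), 28 high, walls 4, about 90 g; loose and level on the ledge. Grip it across its 46 mm width, outside the long walls. +x points from the dish to the C clip on its end and out through the gap; z up.
- open_dish_ring (a point): Centre of the open C clip on the end of the teal dish, 66 mm along +x from the dish centre, 5 mm above the dish's underside; axes as the dish. A round bar 10 mm thick, inside diameter 40, outside 60, lying flush with the underside. The gap faces +x (away from the dish), is 32 mm wide; the tips end 19 mm ahead of the C's centre.
- post_foot (a point): Foot of the fixed upright steel post (10 mm diameter), on its axis at the top face of the grey slate tile (fixed, level, 200 x 140 x 12 mm). A flat brass knob, 48 mm wide, spans 42 to 52 mm above the tile; the C cannot pass over it. +x: along the tile, from its bare part to the post, which is on the centre line, 40 mm from the +x end; z up.
- closed_dish_centre (a point): Centre, half-way up, of the loose yellow dish, to be left alone: sizes and axes as the teal dish, but its ring at +x is closed. The other bystanders (glass jar, cork tube, stack of three teal trays with a spoon) stand 60 mm or more clear of the dishes and slate, at the far and right edges, under 110 mm high.

How it is judged (in metres and radians):
At the end, for the whole second after the job is handed in: The post is inside the teal dish's C (within 17 mm of its centre, at most 10 mm towards the gap); the dish is flat on the slate (5 mm, 0.1 rad), its centre on the bare side, 30 mm or more from the post and within 40 mm of the centre line; the yellow dish is within 30 mm of its start (horizontal distance between post_foot and open_dish_ring below 0.017 m and x of post_foot in the frame of open_dish_ring below 0.01 m and z of open_dish_centre in the frame of post_foot between 0.009 and 0.019 m and angle between open_dish_centre's own z axis and vertical below 0.1 rad and y of open_dish_centre in the frame of post_foot between -0.04 and 0.04 m and x of open_dish_centre in the frame of post_foot below -0.03 m and distance of closed_dish_centre from where it was at the start of the episode below 0.03 m); the robot touches nothing.
It fails at once if the yellow dish is moved more than 30 mm (distance of closed_dish_centre from where it was at the start of the episode above 0.03 m).
It also fails if it takes over 35 s, if anything falls off the work surface, if the arm or the gripper's body presses on something with over 40 N, if the wrist force passes 120 N, or if a joint passes its speed limit or range.

### The arm

A 7-joint arm with a two-finger parallel gripper is mounted at the origin on the work surface. World frame = base frame: x ahead of the robot, y to its left, z up, the work surface at z = 0. Lengths are in m, angles in degrees, forces in N, time in s.
With the tool pointing down it reaches from about 0.375 to 0.925 m from the base axis. Payload 3.1 kg.
Tool frame: the origin (TCP) lies on the centre line of the jaws, within the pads' length; the fingertips stand 11 mm ahead of it and the grasp point (between the pads) lies 8 mm behind it; z points along the fingers, y is the line along which they close (so a half turn about z gives the same grasp; the last joint's range is limited). The gripper opens to 85 mm and grips with 20 to 120 N. Pads are 22 mm wide; open, the fingers measure 114 mm over their backs; the gripper's body (76 mm by 85 mm) begins 54 mm behind the grasp point. The pads swing forward as they close: fully open they stand 13 mm farther back than shut.
Start: joints at [58.224, 21.939, 2.515, 91.553, -1.026, 66.532, -2.859], TCP at [0.287, -0.583, 0.242] pointing down, gripper open.
Joint ranges: [-149.38, 149.38], [-23.57, 123.04], [-84.95, 90], [0, 143.3], [-89.99, 269.99], [3.08, 112.72], [-163.45, 163.45]. Speed limits (degrees/s): [159.86, 159.86, 180, 180, 180, 180, 180].

### API

Orientations are given as a 3x3 rotation matrix whose columns are the frame's x, y, z axes.
In Python, from workcell import read_state, camera, calibration, hand_in gives the robot as it stands.
- The arm moves only by the tool play_rows, never from a script. Its argument "series" is a list that holds one entry, the list of rows, each a list of 5 numbers: the shift along the tool's x, y, z in m, then the turn about the tool's z in rad, then the gripper command: -1 is shut, 1 is fully open, values between are in proportion. In form: [[[dx, dy, dz, twist, hand], ...]]. A call has 1 to 20 rows; each row shifts and turns the commanded pose from where the row before left it, along the tool's axes as they then stand; what a row does not reach is not made up. A row lasts 1/12 s, in which the tool goes at most 41.7 mm and 7.16 degrees, less where a joint would pass 70% of its speed; a pose out of reach is approached as far as the arm can. A call with a gripper value outside its range is refused whole. The fingers move at their own pace and stop on an object; "squeeze" is the grip in N (left out, the last holds). Time passes only in rows, so rows that do not move let the fingers close. It gives the time, the measured TCP pose, the force, the opening and the grip force at its end, in the units of the state.
- read_state(): the state, without advancing time (a new reading comes with each control period).
- camera(name): name is "scene" or "side" or "wrist"; returns the picture (400x640x3 uint8, red, green, blue); there is no depth.
- calibration(name): a dict with "camera_matrix" (3x3 intrinsics, pixels), "k1" (the pictures are not rectified: a ray, as slopes to the right and down, at radius r is drawn at 1 + k1 r^2 times it, then the intrinsics apply), "world_to_cam" (4x4, takes a point from world to camera coordinates); the wrist camera has in their place "mount" (4x4, takes a point from camera to tool coordinates, whose origin is the TCP and whose axes are the flange's). Camera axes: x right, y down, z forward; pixel columns grow to the right and rows downward; lengths in m; the calibration is good to about 2 mm. A picture is of the moment at which its call begins: read the wrist's pose just before it. calibration takes no time and is no camera call.
- hand_in(): hands the job in; it is judged then, once.
The state is a dict: "time_s": time; "joint_positions": joint angles; "qvel": joint speeds; "tau": joint torques, N m; "tcp_pos": TCP position; "eef_rot": TCP orientation; "contact_force": force on the tool from outside, world axes, zero at the start; "ft_torque": the same for the moment, N m; "opening": finger opening in m; "grip_force": force on a finger pad.
Only numpy, scipy, OpenCV 4.12 (cv2) and the standard library are available. Lean on these libraries where they do the work, as an engineer would, in place of code of your own. Each camera call takes 0.05 s, during which the arm holds its last target. There are 200 camera calls.

## Working session

There is one attempt and no reset: what is moved stays moved. The work goes in short steps, Python scripts to look and compute and a tool call to move; the robot and the scene stay as the last step left them, time stands still between calls to the robot, and variables do not carry over. Pictures are saved under pics/ and viewed, at most 10 in all, crops included, and the job is handed in when it is done.

Besides the shell and the picture viewer there is one more tool, called as name([rows], argument=value, ...), one row to a line, values as JSON. play_rows: Moves the arm, as the interface text tells. Its arguments: {"type":"object","properties":{"series":{"type":"array"},"squeeze":{"type":"number"}},"required":["series"]}

```bash
mkdir -p pics; cat > h.py <<'E'
import numpy as np, cv2, json
from workcell import read_state, camera, calibration, hand_in
def cam(name):
    c=calibration(name); K=np.array(c["camera_matrix"]); k1=c["k1"]
    if name=="wrist":
        s=read_state(); T=np.eye(4); T[:3,:3]=s["eef_rot"]; T[:3,3]=s["tcp_pos"]
        c2w=T@np.array(c["mount"])
    else: c2w=np.linalg.inv(np.array(c["world_to_cam"]))
    return K,k1,c2w
def rays(cm,px):
    K,k1,c2w=cm
    n=cv2.undistortPoints(np.array(px,float).reshape(-1,1,2),K,np.array([k1,0,0,0.])).reshape(-1,2)
    d=np.c_[n,np.ones(len(n))]@c2w[:3,:3].T
    return c2w[:3,3],d
def onplane(cm,px,z):
    o,d=rays(cm,px); return o+d*((z-o[2])/d[:,2])[:,None]
def project(cm,P):
    K,k1,c2w=cm; w=np.linalg.inv(c2w)
    return cv2.projectPoints(np.array(P,float).reshape(-1,1,3),cv2.Rodrigues(w[:3,:3])[0],w[:3,3],K,np.array([k1,0,0,0.]))[0].reshape(-1,2)
def snap(name,f):
    cm=cam(name); im=cv2.cvtColor(camera(name),cv2.COLOR_RGB2BGR); cv2.imwrite(f,im); return cm,im
E
python3 - <<'E'
from h import *
np.set_printoptions(precision=3,suppress=True)
a=[snap(n,f"pics/{n}0.png") for n in("scene","side")]
for (cm,_) in a: print(cm[0][0,0],cm[2])
s=read_state();print(s["time_s"],s["tcp_pos"],s["eef_rot"],s["opening"]); print(calibration("wrist")["mount"])
E
```

```text
485.97627009488946 [[-0.536  0.636 -0.555  1.115]
 [ 0.844  0.401 -0.356  0.358]
 [-0.004 -0.659 -0.752  0.806]
 [ 0.     0.     0.     1.   ]]
373.27846161621324 [[ 0.703 -0.451  0.55   0.151]
 [-0.711 -0.436  0.552 -0.436]
 [-0.009 -0.779 -0.627  0.506]
 [ 0.     0.     0.     1.   ]]
0.1 [ 0.286 -0.583  0.241] [[ 0.897  0.441 -0.001]
 [ 0.441 -0.897  0.002]
 [-0.    -0.002 -1.   ]] 0.08517938112906163
[[-0.    -0.958 -0.287  0.072]
 [ 1.    -0.     0.     0.   ]
 [-0.    -0.287  0.958 -0.131]
 [ 0.     0.     0.     1.   ]]
```

View pics/scene0.png

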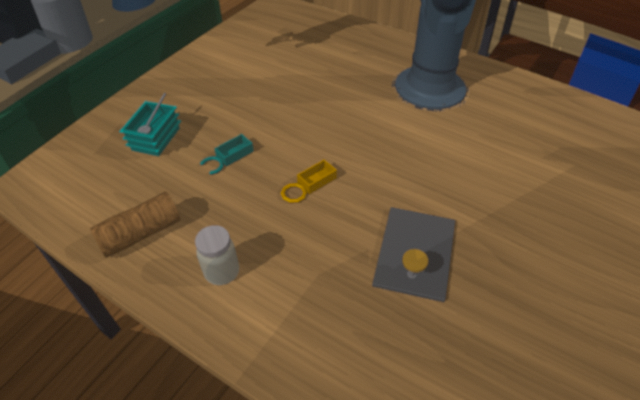

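View pics/side0.png

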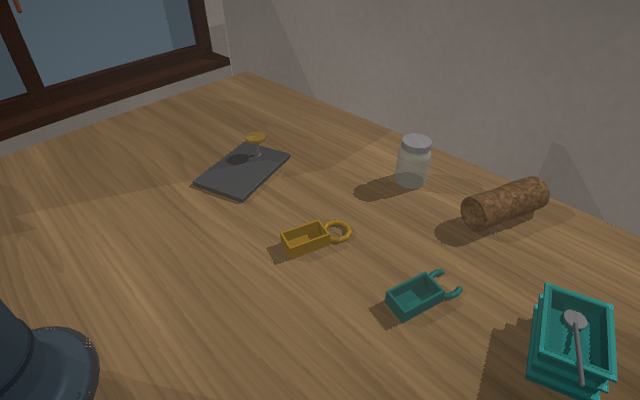

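The scene view has the teal dish at about (233,150) with its clip at (212,162), and the yellow dish at (318,177). The slate corners are (391,209), (456,219), (445,299) and (374,289), with the knob at (415,261). In the side view teal is at (415,297), its clip at (447,283), and the knob at (255,138).

```bash
python3 - <<'E'
from h import *
np.set_printoptions(precision=3,suppress=True)
S=cam("scene");D=cam("side")
print("slate scene",onplane(S,[(391,209),(456,219),(445,299),(374,289)],.012))
print("slate side",onplane(D,[(192,186),(242,202),(291,157)],.012))
def tri(a,b):
    o1,d1=rays(S,[a]);o2,d2=rays(D,[b]);d1=d1[0];d2=d2[0]
    t=np.linalg.lstsq(np.c_[d1,-d2],o2-o1,rcond=None)[0]
    p,q=o1+t[0]*d1,o2+t[1]*d2; return (p+q)/2,np.linalg.norm(p-q)
print("knob",tri((415,260),(255,137)))
def mask(f,x0,x1,y0,y1,lo,hi):
    h=cv2.cvtColor(cv2.imread(f),cv2.COLOR_BGR2HSV); m=cv2.inRange(h,lo,hi); n=m*0; n[y0:y1,x0:x1]=m[y0:y1,x0:x1]; return n
T=((75,90,40),(100,255,255)); Y=((18,140,60),(32,255,255))
for nm,c,a,b in(("teal",T,(190,265,125,185),(375,475,260,330)),("yel",Y,(270,345,150,210),(265,360,210,265))):
  for cm,f,w in((S,"pics/scene0.png",a),(D,"pics/side0.png",b)):
    m=mask(f,*w,*c); ys,xs=np.nonzero(m); P=onplane(cm,np.c_[xs,ys],.012)[:,:2]
    r=cv2.minAreaRect(P.astype(np.float32)*1000); mu=P.mean(0); e,v=np.linalg.eigh(np.cov(P.T)); print(nm,len(xs),mu,v[:,1],r)
E
```

```text
slate scene [[0.472 0.117 0.012]
 [0.423 0.247 0.012]
 [0.614 0.304 0.012]
 [0.665 0.18  0.012]]
slate side [[0.416 0.226 0.012]
 [0.461 0.1   0.012]
 [0.647 0.154 0.012]]
knob (array([0.598, 0.226, 0.06 ]), np.float64(0.0012931086912994255))
teal 770 [ 0.515 -0.292] [-0.993  0.115] ((525.5455322265625, -295.8016052246094), (68.23662567138672, 134.386962890625), 76.42044067382812)
teal 1815 [ 0.516 -0.292] [-0.958  0.286] ((525.662841796875, -292.9439392089844), (62.118370056152344, 124.48689270019531), 70.84357452392578)
yel 1262 [ 0.492 -0.077] [-0.98   0.198] ((498.21673583984375, -80.5020751953125), (73.11949920654297, 154.09226989746094), 73.37732696533203)
yel 1609 [ 0.49  -0.076] [-0.929  0.37 ] ((501.18914794921875, -77.23809051513672), (74.3386459350586, 136.61282348632812), 69.63601684570312)
```

play_rows([
  [[0.033,-0.017,0,0,1],[0.033,-0.017,0,0,1],[0.033,-0.017,0,0,1],[0.033,-0.017,0,0,1],[0.033,-0.017,0,0,1],[0.033,-0.017,0,0,1],[0.033,-0.017,0,0,1],[0.033,-0.017,0,0,1],[0.033,-0.017,0,0,1],[0.033,-0.017,0,0,1],[0,0,0,0.1,1],[0,0,0,0.1,1],[0,0,0,0.1,1],[0,0,0,0.1,1],[0,0,0,0.1,1],[0,0,0,0.1,1],[0,0,0,0.1,1],[0,0,0,0,1],[0,0,0,0,1]],
], squeeze=30)

```text
time_s: 1.68
tcp_pos: [0.5075, -0.285, 0.2418]
eef_rot: [[0.971, -0.238, -0.001], [-0.238, -0.971, 0.0], [-0.001, -0.0, -1.0]]
contact_force: [-0.3, -0.3, 0.2]
opening: 0.0853
grip_force: 0.0
```

```bash
python3 - <<'E'
from h import *
snap("wrist","pics/w1.png")
s=read_state();print(s["time_s"],s["tcp_pos"],s["eef_rot"],s["joint_positions"])
E
```

```text
1.7333 [ 0.50764543 -0.28505923  0.24189098] [[ 9.71175106e-01 -2.38366169e-01 -6.95399826e-04]
 [-2.38366000e-01 -9.71175344e-01  3.18203600e-04]
 [-7.51204138e-04 -1.43271740e-04 -9.99999708e-01]] [ 28.27999719  14.87745624  -3.53963625 100.96833522   1.00882818
  64.22863406 -79.37074556]
```

View pics/w1.png

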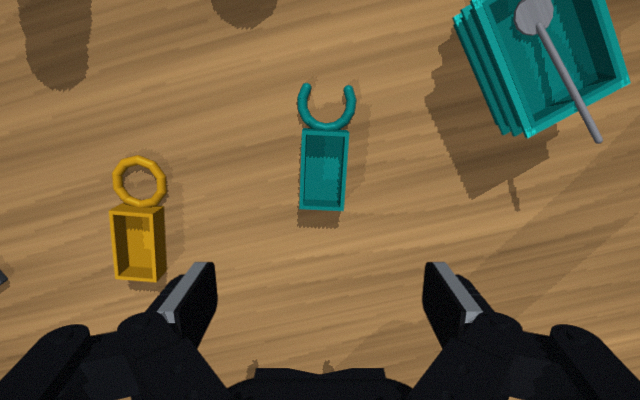

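The teal rim corners are about (302,129), (348,130), (344,210) and (298,208), with the C around (326,105). The tray stack is well clear.

```bash
cat > meas.py <<'E'
from h import *
np.set_printoptions(precision=4,suppress=True)
def teal(cm,im,win,zt=0.0):
    x0,x1,y0,y1=win
    m=cv2.inRange(cv2.cvtColor(im,cv2.COLOR_BGR2HSV),(75,110,40),(100,255,255)); n=m*0; n[y0:y1,x0:x1]=m[y0:y1,x0:x1]
    n=cv2.morphologyEx(n,cv2.MORPH_CLOSE,np.ones((3,3)))
    c=max(cv2.findContours(n,cv2.RETR_EXTERNAL,cv2.CHAIN_APPROX_NONE)[0],key=cv2.contourArea)
    return n,c[:,0,:]
E
python3 - <<'E'
from meas import *
cm=cam("wrist");im=cv2.imread("pics/w1.png")
n,c=teal(cm,im,(280,370,70,225))
body=cv2.morphologyEx(n,cv2.MORPH_OPEN,np.ones((25,25)))   # C bar is thinner than this
c2=max(cv2.findContours(body,cv2.RETR_EXTERNAL,cv2.CHAIN_APPROX_NONE)[0],key=cv2.contourArea)
print(cv2.minAreaRect(c2),cv2.boundingRect(c))
P=onplane(cm,c2[:,0,:],.028)[:,:2]
r=cv2.minAreaRect((P*1000).astype(np.float32)); print("rim",r)
R=onplane(cm,[(302,129),(348,130),(344,210),(298,208)],.028)[:,:2]
print("rim hand",R,R.mean(0)); u=(R[0]-R[3]+R[1]-R[2])/2; print(np.linalg.norm(u),np.degrees(np.arctan2(u[1],u[0])), np.linalg.norm(R[1]-R[0]))
# C: outer outline fit
cc=c[c[:,1]<122]; Q=onplane(cm,cc,.005)[:,:2]
out=Q; (q,rad)=cv2.minEnclosingCircle((out*1000).astype(np.float32)); print("C",q,rad)
E
```

```text
((323.5, 166.0), (86.0, 47.0), 90.0) (298, 83, 58, 128)
rim ((511.7025451660156, -291.0221862792969), (46.27273178100586, 87.00560760498047), 75.29679870605469)
rim hand [[ 0.5531 -0.2799]
 [ 0.5416 -0.3227]
 [ 0.4636 -0.3012]
 [ 0.4769 -0.2559]] [ 0.5088 -0.2899]
0.080435116715222 -16.464565850022684 0.0443012705566978
C (571.1751098632812, -308.55145263671875) 29.30864143371582
```

play_rows([
  [[0.002,0.005,0,0.044,1],[0,0,0.03,0,1],[0,0,0.03,0,1],[0,0,0.03,0,1],[0,0,0.03,0,1],[0,0,0.03,0,1],[0,0,0.03,0,1],[0,0,0.02,0,1],[0,0,0.015,0,1],[0,0,0.01,0,1],[0,0,0,0,1],[0,0,0,0,1]],
])

```text
time_s: 2.73
tcp_pos: [0.5086, -0.2905, 0.0172]
eef_rot: [[0.959, -0.283, -0.0], [-0.283, -0.959, 0.0], [-0.0, -0.0, -1.0]]
contact_force: [-0.2, 0.3, 1.5]
opening: 0.0856
grip_force: 0.0
```

play_rows([
  [[0,0,0,0,-1],[0,0,0,0,-1],[0,0,0,0,-1],[0,0,0,0,-1],[0,0,0,0,-1],[0,0,0,0,-1],[0,0,0,0,-1],[0,0,0,0,-1]],
])

```text
time_s: 3.4
tcp_pos: [0.5098, -0.2911, 0.0187]
eef_rot: [[0.959, -0.283, 0.002], [-0.283, -0.959, -0.001], [0.002, 0.0, -1.0]]
contact_force: [-0.7, 0.1, 5.5]
opening: 0.0455
grip_force: 33.2
```

play_rows([
  [[0,0,-0.01,0,-1],[0,0,-0.03,0,-1],[0,0,-0.03,0,-1],[0,0,-0.03,0,-1],[0,0,-0.03,0,-1],[0,0,-0.03,0,-1],[0,0,-0.03,0,-1],[0,0,-0.03,0,-1],[0,0,-0.01,-0.05,-1],[0,0,0,-0.1,-1],[0,0,0,-0.1,-1],[0,0,0,-0.1,-1],[0,0,0,-0.1,-1],[0,0,0,-0.1,-1],[0,0,0,-0.05,-1],[0,0,0,0,-1]],
], squeeze=40)

```text
time_s: 4.73
tcp_pos: [0.5077, -0.2902, 0.2468]
eef_rot: [[0.951, 0.308, -0.002], [0.308, -0.951, 0.001], [-0.001, -0.001, -1.0]]
contact_force: [-0.2, -0.4, -1.7]
opening: 0.0452
grip_force: 42.6
```

play_rows([
  [[0.009,-0.015,0,0,-1],[0.014,-0.029,0,0,-1],[0.016,-0.03,0,0,-1],[0.016,-0.03,0,0,-1],[0.016,-0.03,0,0,-1],[0.016,-0.03,0,0,-1],[0.016,-0.03,0,0,-1],[0.016,-0.03,0,0,-1],[0.016,-0.03,0,0,-1],[0.016,-0.03,0,0,-1],[0.016,-0.03,0,0,-1],[0.016,-0.03,0,0,-1],[0,0,0,0,-1],[0,0,0,0,-1],[0,0,0,0,-1]],
])

```text
time_s: 5.98
tcp_pos: [0.5764, 0.0924, 0.2469]
eef_rot: [[0.952, 0.307, -0.001], [0.307, -0.952, -0.001], [-0.001, 0.001, -1.0]]
contact_force: [0.5, -0.7, -1.1]
opening: 0.0451
grip_force: 42.6
```

```bash
python3 - <<'E'
from h import *
snap("wrist","pics/w2.png")
s=read_state();print(s["time_s"],s["tcp_pos"],s["eef_rot"],s["opening"],s["joint_positions"])
E
```

```text
6.0333 [0.57659797 0.09116448 0.24687047] [[ 9.52275049e-01  3.05239742e-01 -9.64930232e-04]
 [ 3.05238022e-01 -9.52274744e-01 -1.60045065e-03]
 [-1.40739983e-03  1.22953582e-03 -9.99998254e-01]] 0.045015535860689286 [  4.58603748  16.06849797 -20.81483042  99.70790795   6.2894799
  65.43229058 -90.34049847]
```

View pics/w2.png

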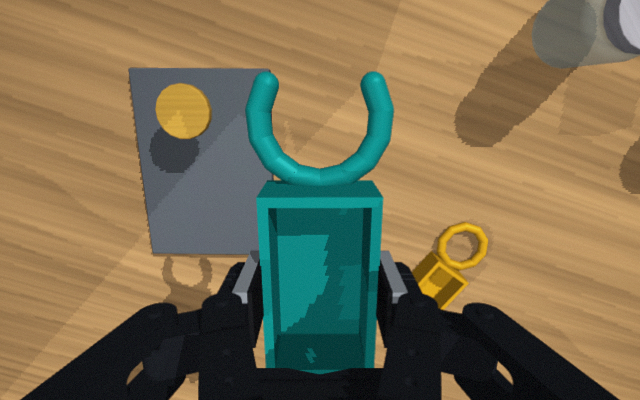

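The slate's left edge runs (129,68)–(152,255), its top edge is at row ~69 and its bottom edge at row ~254. The knob is at about (183,110). The dish is held straight, with its C around (320,128).

```bash
python3 - <<'E'
from meas import *
s=read_state();z=s["tcp_pos"][2];Rt=np.array(s["eef_rot"]);p=np.array(s["tcp_pos"])
cm=cam("wrist");im=cv2.imread("pics/w2.png");h=cv2.cvtColor(im,cv2.COLOR_BGR2HSV)
def w2t(P): return (P-p)@Rt
ang=lambda d:np.degrees(np.arctan2(d[1],d[0]))
# knob
m=cv2.inRange(h,(18,140,60),(32,255,255));m[:,240:]=0;m[160:]=0
k=max(cv2.findContours(m,0,1)[0],key=cv2.contourArea);e=cv2.fitEllipse(k);print("knob px",e)
K=onplane(cm,[e[0]],.062)[0];print("knob",K)
# slate edges from gray mask
g=cv2.inRange(h,(95,20,40),(125,110,140)); g[:,:100]=0; g[300:]=0
def edge(rows): 
    pts=[]
    for r in rows:
        c=np.nonzero(g[r,100:240])[0]
        if len(c): pts.append((c[0]+100,r))
    return np.array(pts,float)
L=onplane(cm,edge(range(85,245,5)),.012)[:,:2]
v=cv2.fitLine((L*1000).astype(np.float32),cv2.DIST_HUBER,0,.01,.01).ravel();print("left edge ang",ang(v[:2]),v)
C=onplane(cm,[(129,68),(270,70),(152,255),(256,253)],.012)[:,:2];print(C,ang(C[0]-C[2]),np.linalg.norm(C[0]-C[2]),ang(C[0]-C[1])-90,ang(C[2]-C[3])-90)
u=(C[0]-C[2]);u/=np.linalg.norm(u);n=np.array([-u[1],u[0]]);print("post from edges",C[0]-40e-3*u-70e-3*n)
# held dish in tool frame
t=cv2.inRange(h,(75,110,40),(100,255,255));t[185:]=0;t[:,:230]=0;t[:,410:]=0
c=max(cv2.findContours(t,0,1)[0],key=cv2.contourArea)[:,0,:]
Q=w2t(onplane(cm,c,z-.0137));q,r=cv2.minEnclosingCircle((Q[Q[:,0]>.05,:2]*1000).astype(np.float32));print("C tool",q,r)
# rim front edge and side edges
F=w2t(onplane(cm,[(258,197),(382,197),(262,320),(378,320)],z+.0093))[:,:2];print("rim",F)
E
```

```text
knob px ((183.05255126953125, 110.77777862548828), (52.20977020263672, 56.96775436401367), 135.43820190429688)
knob [0.5985 0.2221 0.062 ]
left edge ang 17.111261 [  0.9557   0.2942 523.8278 270.5743]
[[0.6151 0.2987]
 [0.6549 0.1661]
 [0.4231 0.2417]
 [0.462  0.1291]] 16.53385104805504 0.20030699849602207 16.677808364805088 19.056490396139324
post from edges [0.5967 0.2202]
C tool (63.47739791870117, 0.2723318338394165) 29.651655197143555
rim [[ 0.0378 -0.0215]
 [ 0.0378  0.0229]
 [-0.0135 -0.0226]
 [-0.0135  0.024 ]]
```

play_rows([
  [[-0.014,-0.024,0,0.013,-1],[-0.014,-0.024,0,0,-1],[-0.014,-0.024,0,0,-1],[-0.014,-0.024,0,0,-1],[-0.013,-0.024,0,0,-1],[0,0,0,0,-1],[0,0,0.028,0,-1],[0,0,0.028,0,-1],[0,0,0.028,0,-1],[0,0,0.028,0,-1],[0,0,0.028,0,-1],[0,0,0.028,0,-1],[0,0,0.02,0,-1],[0,0,0.015,0,-1],[0,0,0.007,0,-1],[0,0,0,0,-1],[0,0,0,0,-1],[0,0,0,0,-1]],
])

```text
time_s: 7.53
tcp_pos: [0.4767, 0.1869, 0.0385]
eef_rot: [[0.956, 0.294, 0.002], [0.294, -0.956, 0.001], [0.003, 0.0, -1.0]]
contact_force: [0.1, -0.5, -0.9]
opening: 0.0451
grip_force: 42.6
```

```bash
python3 - <<'E'
from h import *
cm,im=snap("side","pics/s3.png"); a=cv2.resize(im[90:240,150:350],(800,600),interpolation=cv2.INTER_CUBIC)
cv2.imwrite("pics/s3c.png",a); snap("wrist","pics/w3.png")
E
```

```text
(no output)
```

View pics/w3.png

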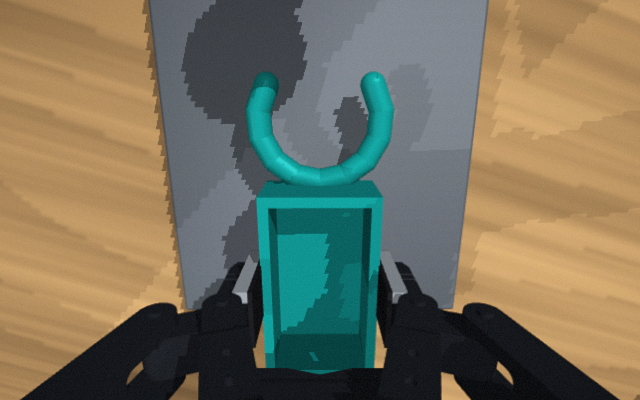

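View pics/s3c.png

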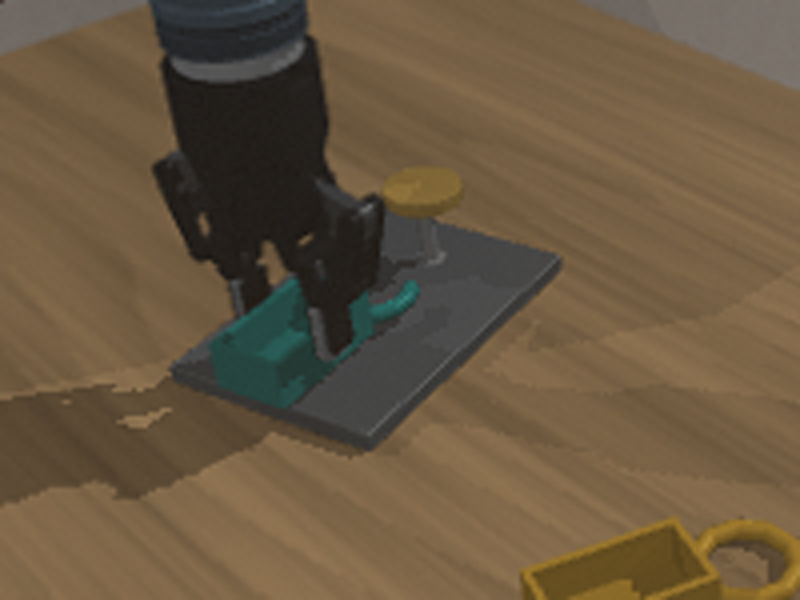

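The wrist view shows the C (column 320) centred between the slate edges (162 and 478 at row 150), level and clear. I'll slide it in now, in two parts.

play_rows([
  [[0.009,0.001,0,0,-1],[0.009,0,0,0,-1],[0.009,0,0,0,-1],[0.009,0,0,0,-1],[0,0,0,0,-1],[0,0,0,0,-1]],
])

```text
time_s: 8.13
tcp_pos: [0.5109, 0.1972, 0.0373]
eef_rot: [[0.955, 0.295, 0.0], [0.295, -0.955, 0.001], [0.001, -0.0, -1.0]]
contact_force: [0.2, -0.8, -0.9]
opening: 0.0453
grip_force: 42.6
```

```bash
python3 - <<'E'
from h import *
cm,im=snap("wrist","pics/w4.png"); s=read_state(); print(s["tcp_pos"],s["contact_force"])
E
```

```text
[0.51000655 0.19686799 0.03709455] [-0.15762685 -0.00333632 -0.95011915]
```

View pics/w4.png

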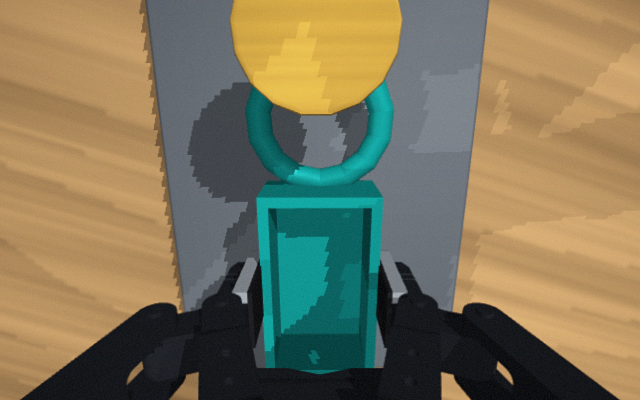

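The knob is centred at column ~316 against 320 for the C, about 1 mm off. I'll finish the slide.

play_rows([
  [[0.009,-0.001,0,0,-1],[0.009,0,0,0,-1],[0.009,0,0,0,-1],[0,0,0,0,-1],[0,0,0,0,-1],[0,0,0,0,-1]],
])

```text
time_s: 8.68
tcp_pos: [0.5353, 0.2056, 0.0371]
eef_rot: [[0.955, 0.295, -0.001], [0.295, -0.955, -0.0], [-0.001, 0.0, -1.0]]
contact_force: [-0.7, 0.8, -1.3]
opening: 0.0451
grip_force: 42.6
```

```bash
python3 - <<'E'
from meas import *
s=read_state();p=np.array(s["tcp_pos"]);Rt=np.array(s["eef_rot"]);cm=cam("wrist")
print("w4 near knob edge gave C-frame check, f=",cm[0][0,0], "edge at that time tool x:",((onplane(cm,[(317,114)],p[2]+.0269)-p)@Rt)[0])
cm,im=snap("wrist","pics/w5.png");h=cv2.cvtColor(im,cv2.COLOR_BGR2HSV)
m=cv2.inRange(h,(18,140,60),(32,255,255));m[:,:200]=0;m[:,440:]=0
c=max(cv2.findContours(m,0,1)[0],key=cv2.contourArea)[:,0,:]
P=((onplane(cm,c,.064)-p)@Rt)[:,:2];print("knob min x",P[:,0].min(),"y",P[:,1].min(),P[:,1].max())
print(s["tcp_pos"],s["contact_force"],s["time_s"])
E
```

```text
w4 near knob edge gave C-frame check, f= 352.03070753685427 edge at that time tool x: [ 0.0674 -0.0002 -0.0269]
knob min x 0.04242147971628716 y -0.02267033194337619 0.023380396131910963
[0.5353 0.2056 0.0371] [-0.7426  0.7629 -1.3096] 8.6833
```

play_rows([
  [[0.003,0,0,0,-1],[0,0,0.002,0,-1],[0,0,0.002,0,-1],[0,0,0.001,0,-1],[0,0,0.001,0,-1],[0,0,0,0,-1],[0,0,0,0,-1]],
])

```text
time_s: 9.32
tcp_pos: [0.5382, 0.2065, 0.0312]
eef_rot: [[0.955, 0.295, -0.0], [0.295, -0.955, -0.0], [-0.0, -0.0, -1.0]]
contact_force: [0.4, -0.1, -1.1]
opening: 0.0452
grip_force: 42.7
```

play_rows([
  [[0,0,0.001,0,-1],[0,0,0.001,0,-1],[0,0,0,0,-1],[0,0,0,0,-1]],
])

```text
time_s: 9.65
tcp_pos: [0.5384, 0.2067, 0.0307]
eef_rot: [[0.955, 0.295, -0.0], [0.295, -0.955, -0.001], [-0.0, 0.001, -1.0]]
contact_force: [-3.4, -1.5, 8.5]
opening: 0.0454
grip_force: 43.7
```

Contact came at the expected height. I'll open and back straight up.

play_rows([
  [[0,0,0,0,0.2],[0,0,0,0,0.6],[0,0,0,0,1],[0,0,0,0,1],[0,0,0,0,1],[0,0,0,0,1],[0,0,0,0,1],[0,0,-0.01,0,1],[0,0,-0.02,0,1],[0,0,-0.03,0,1],[0,0,-0.03,0,1],[0,0,-0.03,0,1],[0,0,-0.03,0,1],[0,0,-0.03,0,1],[0,0,0,0,1],[0,0,0,0,1]],
])

```text
time_s: 10.98
tcp_pos: [0.54, 0.2075, 0.2128]
eef_rot: [[0.955, 0.295, 0.006], [0.295, -0.955, 0.002], [0.006, -0.0, -1.0]]
contact_force: [-0.6, -0.2, -0.3]
opening: 0.0857
grip_force: 0.0
```

```bash
python3 - <<'E'
from meas import *
cm,im=snap("wrist","pics/w6.png"); snap("side","pics/s6.png");s=read_state();p=np.array(s["tcp_pos"])
cv2.imwrite("pics/w6s.png",np.hstack([im[:, 100:540],cv2.resize(cv2.imread("pics/s6.png")[110:235,170:295],(360,360))[:].copy() if 0 else cv2.resize(cv2.imread("pics/s6.png")[110:235,180:292],(360,400))]))
h=cv2.cvtColor(im,cv2.COLOR_BGR2HSV)
m=cv2.inRange(h,(18,140,60),(32,255,255));m[:,:200]=0;m[:,440:]=0
k=max(cv2.findContours(m,0,1)[0],key=cv2.contourArea);e=cv2.fitEllipse(k)
K=onplane(cm,[e[0]],.063)[0]
n,c=teal(cm,im,(200,440,0,400))
body=cv2.morphologyEx(n,cv2.MORPH_OPEN,np.ones((29,29)));c2=max(cv2.findContours(body,0,1)[0],key=cv2.contourArea)[:,0,:]
r=cv2.minAreaRect((onplane(cm,c2,.04)[:,:2]*1000).astype(np.float32))
print(e,K,r,p,s["time_s"],s["contact_force"])
E
```

```text
((319.78302001953125, 114.47876739501953), (59.213348388671875, 61.089168548583984), 3.154313325881958) [0.5977 0.2245 0.063 ] ((534.9197387695312, 205.0580596923828), (77.01673889160156, 46.298683166503906), 17.224458694458008) [0.5377 0.2062 0.209 ] 11.0833 [-0.0725 -0.3721 -0.7558]
```

View pics/w6s.png

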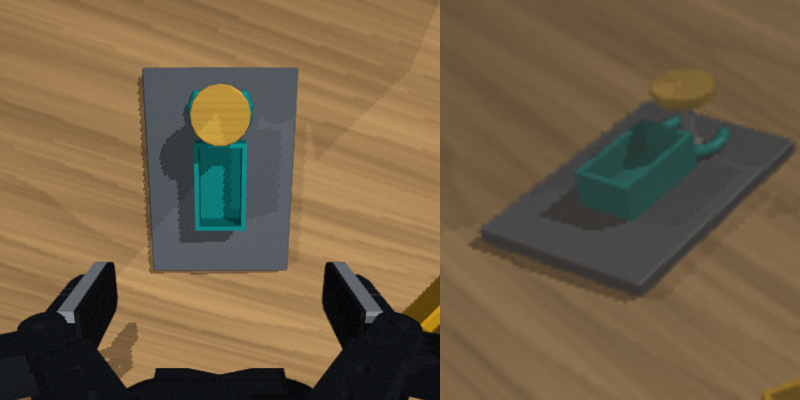

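The dish lies flat and straight on the slate with the post inside the C. The distance from dish centre to post measures 65.7 mm against the ideal 66 mm, and the gripper is clear of everything.

```bash
python3 -c "
from h import *
print(hand_in())"
```

```text
the job is handed in; nothing more can be done
None
```

I handed the job in at about 11 s with the teal dish released and flat on the slate, the post within about 1 mm of the C's centre by my measurement, and the yellow dish not touched; the judge's result was not shown.

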